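# Wipe the used stoppers into the waste tray

### The job

Take the yellow scraper from its grey holder and use it to wipe all five used white stoppers off the blue board into the red waste tray at its end; they are contaminated, so the gripper must not touch them. Leave the amber dishes on the board and everything else where it stands, then set the scraper back upright inside its holder without dropping it, and let go.

Things in the scene. Friction and masses are not known exactly. Their poses are not given: they have to be found in the camera images.
- scraper: yellow scraper block, 120 mm long (x), 24 thick (y), 40 high; foot of black rubber. At both ends a cheek 6 thick, 30 high reaches 24 either side of the middle in y, so pieces are gathered between the cheeks when it is pushed along its y. On top a black upright grip, 64 long (x), 22 thick (y), 40 to 94 above the foot. Origin: centre of the underside. 0.2 kg. Starts standing in its holder.
- holder: the scraper's holder: a fixed grey shallow open box, 160 mm (x) by 84 mm (y) outside, 18 mm high, walls 5 mm, inner floor 5 mm above the table. Origin: centre of its underside. The scraper stands in it lengthwise along x.
- board: fixed blue work board, 240 mm (x) by 280 (y), blue top 40 above the table. Steel rims 6 thick along its -x and +x edges stand 12 above the top; both y ends are open, a tray at each. The stoppers lie up to 90 mm from the middle towards -x, within 70 either way in y; two dish stacks stand 40 to 110 mm towards +x. Origin: centre of its underside, at table height.
- waste_tray: the fixed red waste tray, empty, at one open end of the board (which end varies): 240 mm (x) by 105 mm (y, away from the board), 36 mm high, so its rim is 4 mm below the board's top; walls 4 mm, 2.5 mm off the board's end. Origin: centre of its underside, 195 mm along y from the board's.
- tube_tray: the fixed white tray of clean capped tubes at the board's other open end, of the same size as the red one; no stopper may go in. Origin: centre of its underside.
- dish_a: a stack of two closed amber culture dishes 60 mm across, 31 mm high, standing on the board. Origin: centre of its underside. Must stay where it is.
- dish_b: a stack of two closed amber culture dishes 60 mm across, 31 mm high, standing on the board. Origin: centre of its underside. Must stay where it is.
- stopper1: a used vial stopper: white rubber, a flange 26 mm across and 5 mm thick with a plug 19 mm across on top, 11 mm high in all, standing flange down on the board. Origin: centre of the flange's underside. z up.
- stopper2: a used vial stopper: white rubber, a flange 26 mm across and 5 mm thick with a plug 19 mm across on top, 11 mm high in all, standing flange down on the board. Origin: centre of the flange's underside. z up.
- stopper3: a used vial stopper: white rubber, a flange 26 mm across and 5 mm thick with a plug 19 mm across on top, 11 mm high in all, standing flange down on the board. Origin: centre of the flange's underside. z up.
- stopper4: a used vial stopper: white rubber, a flange 26 mm across and 5 mm thick with a plug 19 mm across on top, 11 mm high in all, standing flange down on the board. Origin: centre of the flange's underside. z up.
- stopper5: a used vial stopper: white rubber, a flange 26 mm across and 5 mm thick with a plug 19 mm across on top, 11 mm high in all, standing flange down on the board. Origin: centre of the flange's underside. z up.
- red_stack: bystander: a stack of six red culture dishes, 90 mm across and 96 mm high. Origin: centre of its underside.
- blue_stack: bystander: a stack of six blue culture dishes, 90 mm across and 96 mm high. Origin: centre of its underside.
- bottle: bystander: a clear reagent bottle with a black cap, 72 mm across and 130 mm high. Origin: centre of its underside.
- spray: bystander: a white spray bottle with an orange trigger head, 76 mm across and 218 mm high. Origin: centre of its underside.
Mind the look-alikes: they are no part of the job. Several things have the shape of the scraper; the one meant has the colours described above.

How it is judged:
By the outcome, as a careful person would: the job done as asked, in the order asked, and still so for the second after the job is handed in, with the robot touching nothing.
It also fails if it takes over 56 s, if anything falls off the work surface, if the arm or the gripper's body presses on something with over 40 N, if the wrist force passes 120 N, or if a joint passes its speed limit or range.

### The arm

A 6-joint arm with a two-finger parallel gripper is mounted at the origin on the work surface. World frame = base frame: x ahead of the robot, y to its left, z up, the work surface at z = 0. Lengths are in m, angles in rad, forces in N, time in s.
With the tool pointing down it reaches from about 0.35 to 0.975 m from the base axis. Payload 7.1 kg.
Tool frame: the origin (TCP) lies between the finger pads; the fingertips stand 11 mm ahead of it and the grasp point (between the pads) lies 8 mm behind it (env.nose_length is the distance from the TCP to the fingertips, in m); y points along the fingers, z is the direction in which the jaws open and shut, and the axes are right-handed (so a half turn about y gives the same grasp; the last joint's range is limited). The gripper opens to 88 mm and grips with 3 to 60 N. Pads are 20 mm wide; open, the fingers measure 115 mm over their backs; the gripper's body (75 mm by 178 mm) begins 61 mm behind the grasp point.
Start: joints at [1.102, 0.423, 1.63, -0, 1.089, -0.019], TCP at [0.272, 0.563, 0.234] pointing down, gripper open.
Joint ranges: [-3, 3], [-0.9, 2.11], [0.09, 2.58], [-1.31, 4.45], [0.11, 2.69], [-2.54, 2.54]. Speed limits (rad/s): [2.39, 2.39, 3.01, 3.14, 3.14, 3.14].

### API

Orientations are given as a unit quaternion [w, x, y, z].
In Python, from rig import env gives the robot as it stands.
- The arm moves only by the tool step_arm, never from a script. Its argument "commands" is text: rows parted by semicolons, each of 4 numbers parted by spaces: the shift along the tool's x, y, z in m, then the turn about the tool's y in rad. A call has 1 to 8 rows; each row is the pose to reach, as a shift and turn from the pose commanded when the call began, along the tool's axes at that moment; what a row does not reach only later rows make up. A row lasts 1/8 s, in which the tool goes at most 62.5 mm and 10.7 degrees, less where a joint would pass 70% of its speed; a pose out of reach is approached as far as the arm can. A call with a gripper value outside its range is refused whole. "gripper" is the opening in per cent of the stroke, from 0 (shut) to 100 (fully open), set as the call begins (left out, the last holds). The fingers move at their own pace and stop on an object; the grip force is fixed at half the most. Time passes only in rows, so rows that repeat a pose let the fingers close. It gives the time, the measured TCP pose, the force and the opening at its end, in the units of the state.
- env.observe(): the state, without advancing time (a new reading comes with each control period).
- env.camera(name): name is "side" or "top" or "wrist"; returns (picture, depth): 400x640x3 uint8, red, green, blue; 400x640 float32, m along the optical axis (not along the pixel's ray), 0 where there is no reading.
- env.calibration(name): a dict with "K" (3x3 intrinsics, pixels), "rvec" (rotation vector, rad) and "tvec" (3), from world to camera coordinates, as OpenCV has them. Camera axes: x right, y down, z forward; pixel columns grow to the right and rows downward; lengths in m; the calibration is good to about 2 mm. A picture is of the moment at which its call begins: read the wrist's pose just before it. calibration takes no time and is no camera call; for the wrist camera it gives the pose at the moment of the call.
- env.finish_job(): hands the job in, once; it reports no verdict.
Trained networks look in the newest picture that a camera, given by its name, has taken for a name from the list of things; names that differ only in an ending like _2 or _b are one class to them, and where a whole thing is asked for, a point or a joint stands for the part that bears it (a point fixed in the world has none). Each returns a list of dicts, best first, with "confidence" (0 to 1); they miss things now and then, are a little off and sometimes report something else, mostly with a low value. They report only what shows in the picture. A call takes as long as a camera call. They do not tell look-alikes from the thing itself.
- env.spot_in(camera, label): "bbox" ([left, top, right, bottom] in pixels, round what is visible of it).
- env.spot_point(camera, label): "position" ([row, column] in pixels: a listed point, or the origin of a listed thing).
The state is a dict: "time": time; "qpos": joint angles; "joint_velocities": joint speeds; "effort": joint torques, N m; "eef_pos": TCP position; "tool_rot": TCP orientation; "contact_force": force on the tool from outside, world axes, zero at the start; "moment": the same for the moment, N m; "grip_width": opening from 0.0 (shut) to 1.0 (fully open).
Only numpy, scipy, OpenCV 4.12 (cv2) and the standard library are available. Lean on these libraries where they do the work, as an engineer would, in place of code of your own. Each camera call takes 0.05 s, during which the arm holds its last target. There are 200 camera calls.

## Working session

There is one attempt and no reset: what is moved stays moved. The work goes in short steps, Python scripts to look and compute and a tool call to move; the robot and the scene stay as the last step left them, time stands still between calls to the robot, and variables do not carry over. Pictures are saved under pics/ and viewed, about 8 in all and at most 12, crops included, and the job is handed in when it is done.

Besides the shell and the picture viewer there is one more tool, called after "Emit:" in YAML: its name, and indented under it one key for each argument. step_arm: Moves the arm, as the interface text tells. Its arguments: {"type":"object","properties":{"commands":{"type":"string"},"gripper":{"type":"number"}},"required":["commands"]}

```bash
mkdir -p pics; cat > h.py <<'E'
import numpy as np, cv2, sys
from rig import env
def cal(n):
    c=env.calibration(n); K=np.array(c["K"],float); R=cv2.Rodrigues(np.array(c["rvec"],float))[0]; t=np.array(c["tvec"],float).ravel()
    return K,R,t
def onz(n,u,v,z,c=None):
    K,R,t=c or cal(n); d=R.T@np.linalg.inv(K)@[u,v,1]; o=-R.T@t
    return o+d*(z-o[2])/d[2]
def cloud(n,dep,c=None):
    K,R,t=c or cal(n); v,u=np.mgrid[:dep.shape[0],:dep.shape[1]]
    P=np.stack([(u-K[0,2])/K[0,0]*dep,(v-K[1,2])/K[1,1]*dep,dep],-1)
    return (P-t)@R
def proj(n,p,c=None):
    K,R,t=c or cal(n); q=K@(R@np.asarray(p)+t); return q[:2]/q[2]
E
python3 - <<'E'
from h import *
for n in("top","side"):
    p,d=env.camera(n); cv2.imwrite(f"pics/{n}0.png",p[...,::-1]); np.savez(f"{n}0.npz",p=p,d=d)
    K,R,t=cal(n); print(n,K[0,0],-R.T@t,R[2])
    for l in("scraper","holder","board","waste_tray","tube_tray","dish_a","stopper1"):
        print(l,[(np.round(r["position"]).tolist(),round(r["confidence"],2)) for r in env.spot_point(n,l)][:8])
print(env.observe())
E
```

```text
top 364.5337578075543 [ 0.40039965 -0.02444323  1.27976776] [ 0.04998541 -0.00310556 -0.99874512]
scraper [([256.0, 173.0], 0.8), ([190.0, 223.0], 0.74), ([290.0, 224.0], 0.7), ([245.0, 226.0], 0.64), ([182.0, 342.0], 0.45)]
holder [([189.0, 228.0], 0.56)]
board [([186.0, 346.0], 0.59)]
waste_tray [([190.0, 288.0], 0.97)]
tube_tray [([174.0, 394.0], 0.61)]
dish_a [([167.0, 323.0], 0.77), ([157.0, 362.0], 0.48)]
stopper1 [([186.0, 340.0], 0.61), ([202.0, 355.0], 0.59), ([205.0, 334.0], 0.54), ([201.0, 347.0], 0.51), ([191.0, 352.0], 0.44), ([188.0, 288.0], 0.37)]
side 496.28673942001336 [-0.2759787  -0.88556844  1.09102748] [ 0.49463033  0.56663845 -0.65898536]
scraper [([199.0, 234.0], 0.87), ([177.0, 274.0], 0.67), ([181.0, 194.0], 0.63), ([310.0, 465.0], 0.46)]
holder [([177.0, 279.0], 0.91)]
board [([232.0, 365.0], 0.88)]
waste_tray [([209.0, 311.0], 0.68), ([224.0, 400.0], 0.31)]
tube_tray [([267.0, 412.0], 0.8), ([210.0, 316.0], 0.55)]
dish_a [([205.0, 356.0], 0.76)]
stopper1 [([232.0, 360.0], 0.57), ([244.0, 360.0], 0.51), ([239.0, 351.0], 0.5), ([231.0, 332.0], 0.37), ([224.0, 352.0], 0.37)]
{'time': 0.8, 'qpos': array([ 1.10200707e+00,  4.23042011e-01,  1.62993274e+00,  1.88869161e-05,
        1.08863519e+00, -1.90074929e-02]), 'joint_velocities': array([ 0.0001542 ,  0.00154246,  0.00113812, -0.0012282 , -0.00047461,
       -0.00134995]), 'effort': array([-1.79984694e-03, -5.44518113e+01, -2.74029636e+01,  6.43111998e-02,
        1.67581451e-02, -1.39471129e-05]), 'eef_pos': array([0.2716885 , 0.56281317, 0.23369841]), 'tool_rot': array([-0.68929554,  0.68930455, -0.15769504,  0.15768061]), 'contact_force': array([-0.58967797, -1.43912083, -0.22756292]), 'moment': array([-0.00550029, -0.00410625,  0.01993625]), 'grip_width': 0.998540121378956}
```

View pics/top0.png

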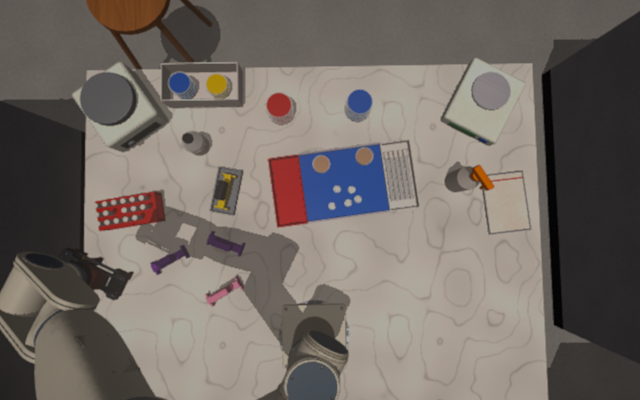

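View pics/side0.png

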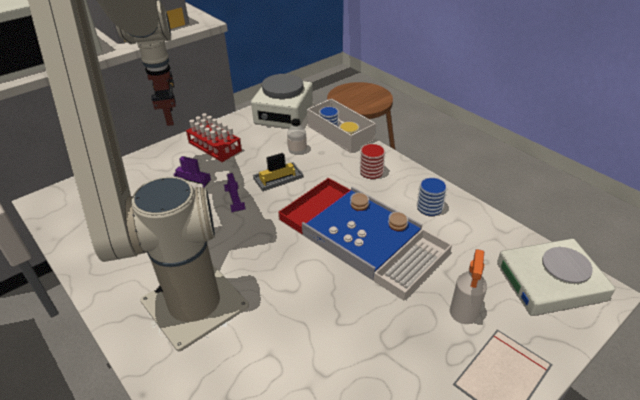

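The top view shows four scraper-shaped things. One is yellow and black in the grey holder at (227,189), two are purple at (226,243) and (170,260), and one is pink at (224,290). Only the first has the yellow block, black grip and grey holder. The red tray is at the board's +y end (288,190), the tube tray at (398,175), and the five stoppers are around (332–358, 188–206).

```bash
python3 - <<'E'
from h import *
a=np.load("top0.npz"); p,d=a["p"],a["d"]; c=cal("top"); P=cloud("top",d,c)
hsv=cv2.cvtColor(p,cv2.COLOR_RGB2HSV); H,S,V=hsv[...,0].astype(int),hsv[...,1],hsv[...,2]
def rep(n,m,z=None):
    q=P[m]; 
    r=cv2.minAreaRect(q[:,:2].astype(np.float32)*1000); print(n,len(q),"z med/max",np.round([np.median(q[:,2]),q[:,2].max()],3),"rect mm",np.round(r[0],1),np.round(r[1],1),round(r[2],2))
def box(l,t,r,b):
    m=np.zeros(d.shape,bool); m[t:b,l:r]=1; return m&(d>0)
blue=box(265,135,420,230)&(H>105)&(H<125)&(S>150)
rep("board blue",blue&(abs(P[...,2]-.04)<.012))
red=box(262,145,312,232)&((H<6)|(H>174))&(S>150); rep("waste",red)
hb=box(205,160,250,222)
rep("holder all",hb&(P[...,2]>.010)&(P[...,2]<.025))
rep("scr yellow",hb&(H>18)&(H<35)&(S>120)); rep("grip",hb&(P[...,2]>.075))
y=hb&(H>18)&(H<35)&(S>120)
w=box(300,150,385,220)&(S<90)&(V>110)
n,l,st,ce=cv2.connectedComponentsWithStats(w.astype(np.uint8))
for i in range(1,n):
    if st[i,4]>8:
        print("white",st[i],np.round(ce[i],1),np.round(onz("top",*ce[i],.049,c),4),np.round(P[l==i].mean(0),3))
am=box(300,140,385,180)&(H<20)&(S>40)&(H>3)&(P[...,2]>.055)
n,l,st,ce=cv2.connectedComponentsWithStats(am.astype(np.uint8))
for i in range(1,n):
    if st[i,4]>30: print("amber",st[i],ce[i],np.round(onz("top",*ce[i],.071,c),4),np.round(P[l==i].mean(0),3))
cr=np.hstack([cv2.resize(p[155:225,200:256],None,fx=6,fy=6,interpolation=2),cv2.resize(p[135:235,262:422],None,fx=2.9,fy=4.2,interpolation=2)])
cv2.imwrite("pics/c1.png",cr[...,::-1]); print(cr.shape)
E
```

```text
board blue 4198 z med/max [0.04 0.05] rect mm [ 525.4 -110.3] [222.1 274.7] 6.92
waste 1916 z med/max [0.005 0.043] rect mm [501.6  82.8] [236.2 102.1] 6.99
holder all 289 z med/max [0.017 0.025] rect mm [507.6 300.1] [ 85.5 160.1] 78.98
scr yellow 206 z med/max [0.043 0.098] rect mm [502.5 298.5] [ 47.2 121.5] 76.92
grip 161 z med/max [0.098 0.105] rect mm [504.  299.3] [22.4 63.1] 75.54
white [300 150  30   6  99] [311.3 151.4] [ 0.6313 -0.0015  0.049 ] [ 0.634 -0.001  0.038]
white [355 150  19  15  73] [364.4 157.2] [ 0.6083 -0.182   0.049 ] [ 0.606 -0.18   0.064]
white [380 150   5  28  74] [382.9 160. ] [ 0.598  -0.2445  0.049 ] [ 0.602 -0.249  0.025]
white [312 155  19  18 105] [320.9 163.3] [ 0.5902 -0.0338  0.049 ] [ 0.588 -0.034  0.065]
white [333 185   8   8  54] [336.6 188.6] [ 0.5029 -0.0853  0.049 ] [ 0.503 -0.085  0.047]
white [348 186   8   8  53] [351.2 189.3] [ 0.4996 -0.1348  0.049 ] [ 0.5   -0.135  0.047]
white [354 195   8   8  54] [357.5 198.6] [ 0.4678 -0.1553  0.049 ] [ 0.468 -0.156  0.047]
white [344 199   8   8  53] [347.6 202.5] [ 0.4554 -0.1215  0.049 ] [ 0.455 -0.122  0.047]
white [328 202   8   8  52] [331.5 205.6] [ 0.4457 -0.0669  0.049 ] [ 0.446 -0.067  0.047]
white [321 211  64   9 317] [362.  216.4] [ 0.4076 -0.1691  0.049 ] [ 0.408 -0.173  0.016]
amber [356 148  16  17 208] [363.65384615 155.80769231] [ 0.6095 -0.1767  0.071 ] [ 0.609 -0.177  0.072]
amber [314 156  15  17 201] [320.94029851 163.67661692] [ 0.5854 -0.0336  0.071 ] [ 0.585 -0.034  0.072]
(420, 800, 3)
```

View pics/c1.png

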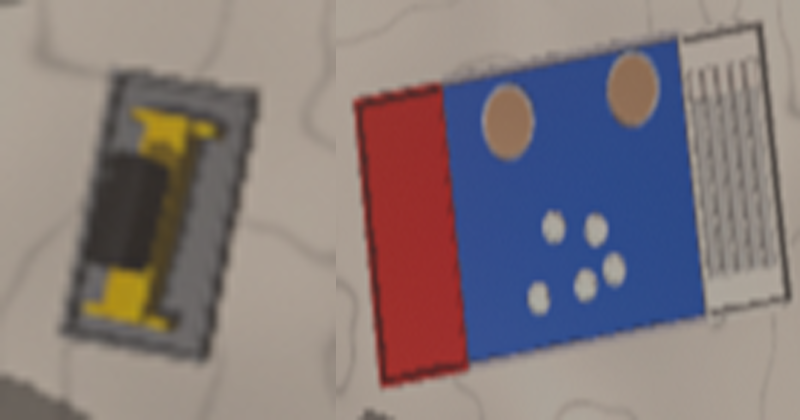

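The crop confirms it: a yellow block with a black grip, standing in the grey holder. The red tray is on the +y side, with the dishes at the far (+x) side of the board. The board sits at (0.525, −0.110) with yaw about 7°. In its frame the stoppers span x from −87 to −6 mm, so one stroke of the 108 mm mouth, centred at x = −45 mm, will cover them all.

```bash
cat >> h.py <<'E'
from scipy.spatial.transform import Rotation as Ro
def pose():
    o=env.observe(); q=o["tool_rot"]; return o,np.array(o["eef_pos"]),Ro.from_quat([q[1],q[2],q[3],q[0]]).as_matrix()
def go(target,yawdeg=None):
    """shift in tool axes + turn about tool y; yawdeg: world yaw of the scraper x axis; tool z || scraper +-y"""
    o,p,R=pose(); s=R.T@(np.array(target)-p); turn=0
    if yawdeg is not None:
        cur=np.degrees(np.arctan2(R[1,2],R[0,2])); dy=(yawdeg+90-cur+90)%180-90
        turn=-np.radians(dy)
    print("t",round(o["time"],2),"p",np.round(p,4),"toolz",np.round(R[:,2],3),"down",np.round(R[:,1],3),"F",np.round(o["contact_force"],1),"g",round(o["grip_width"],3),"q6",np.round(o["qpos"][[4,5]],2))
    print("shift",np.round(s,4),"turn",round(turn,4))
E
python3 -c "
from h import *
go([.503,.299,.2],-13)"
```

```text
t 0.8 p [0.2717 0.5628 0.2337] toolz [ 0.435  0.901 -0.   ] down [-0. -0. -1.] F [-0.6 -1.4 -0.2] g 0.999 q6 [ 1.09 -0.02]
shift [ 0.323   0.0337 -0.137 ] turn -0.2229
```

Emit:
step_arm:
  commands: "0.05 0.005 -0.02 -0.03; 0.10 0.01 -0.042 -0.07; 0.15 0.015 -0.064 -0.1; 0.20 0.02 -0.085 -0.14; 0.25 0.027 -0.106 -0.18; 0.29 0.033 -0.123 -0.2; 0.323 0.034 -0.137 -0.223; 0.323 0.034 -0.137 -0.223"

```text
time: 1.8
eef_pos: [0.5044, 0.2974, 0.1996]
tool_rot: [-0.702, 0.702, -0.081, 0.081]
contact_force: [-0.5, -0.7, -0.5]
grip_width: 0.999
```

```bash
python3 - <<'E'
from h import *
c=cal("wrist"); p,d=env.camera("wrist"); cv2.imwrite("pics/w1.png",p[...,::-1]); np.savez("w1.npz",p=p,d=d)
P=cloud("wrist",d,c); hsv=cv2.cvtColor(p,cv2.COLOR_RGB2HSV); H,S=hsv[...,0],hsv[...,1]
near=(d>0)&(np.hypot(P[...,0]-.506,P[...,1]-.3)<.1)
def rep(n,m):
    q=P[m]; r=cv2.minAreaRect(q[:,:2].astype(np.float32)*1000); print(n,len(q),np.round(np.percentile(q[:,2],[5,50,95]),4),np.round(r[0],1),np.round(r[1],1),round(r[2],2))
rep("grip",near&(P[...,2]>.09)&(P[...,2]<.105)&(S<120))
rep("yellow",near&(H>18)&(H<35)&(S>120)&(abs(P[...,2]-.045)<.006))
rep("rim",near&(abs(P[...,2]-.018)<.004)&(S<80))
go([.503,.299,.067],-13)
E
```

```text
grip 1660 [0.0955 0.0978 0.0991] [502.  297.7] [21.3 61.9] 76.35
yellow 829 [0.0426 0.044  0.0452] [502.8 297.1] [ 23.6 119.2] 75.75
rim 1798 [0.0151 0.0167 0.0181] [506.2 297.5] [ 84.1 159.5] 78.47
t 1.85 p [0.5035 0.2984 0.1997] toolz [0.227 0.974 0.   ] down [-0.  0. -1.] F [0.1 0.  0.5] g 0.999 q6 [ 0.99 -0.83]
shift [-0.0006  0.1327  0.0005] turn -0.0024
```

View pics/w1.png

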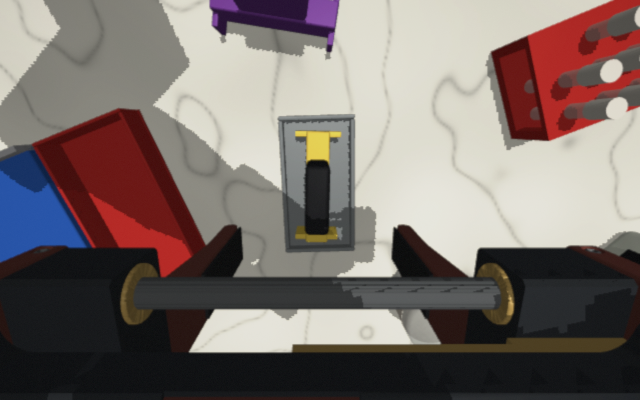

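The wrist view has the yellow scraper and its black grip (317,197) centred in the grey holder (317,183), between the open fingers. The heights match the text: grip top 98 mm, block 44 mm, holder rim 17 mm.

Emit:
step_arm:
  commands: "-0.001 0.05 -0.0006 0.016; -0.001 0.1 -0.0006 0.016; -0.001 0.12 -0.0006 0.016; -0.001 0.132 -0.0006 0.016; -0.001 0.132 -0.0006 0.016"

```text
time: 2.48
eef_pos: [0.5021, 0.2992, 0.068]
tool_rot: [0.702, -0.702, 0.085, -0.086]
contact_force: [0.1, 0.2, 0.2]
grip_width: 1.003
```

Emit:
step_arm:
  commands: "0 0 0 0;0 0 0 0;0 0 0 0;0 0 0 0;0 0 0 0;0 0 0 0"
  gripper: 0

```text
time: 3.22
eef_pos: [0.5019, 0.2986, 0.0676]
tool_rot: [-0.702, 0.702, -0.086, 0.086]
contact_force: [-0.2, 0.1, 0.0]
grip_width: 0.356
```

Emit:
step_arm:
  commands: "0 0 0 0;0 0 0 0;0 0 0 0;0 0 0 0"

```text
time: 3.72
eef_pos: [0.5018, 0.2986, 0.0675]
tool_rot: [-0.702, 0.702, -0.086, 0.086]
contact_force: [0.2, -1.4, -1.8]
grip_width: 0.249
```

Emit:
step_arm:
  commands: "0 -0.01 0 0;0 -0.02 0 0;0 -0.04 0 0;0 -0.07 0 0;0 -0.09 0 0;0 -0.09 0 0"

```text
time: 4.47
eef_pos: [0.503, 0.2993, 0.1599]
tool_rot: [0.703, -0.701, 0.084, -0.087]
contact_force: [0.9, -0.4, -2.7]
grip_width: 0.25
```

```bash
python3 - <<'E'
from h import *
c=cal("wrist"); p,d=env.camera("wrist"); cv2.imwrite("pics/w2.png",p[...,::-1])
P=cloud("wrist",d,c); hsv=cv2.cvtColor(p,cv2.COLOR_RGB2HSV); H,S=hsv[...,0],hsv[...,1]
y=(d>0)&(H>18)&(H<35)&(S>120)&(P[...,2]>.10)&(P[...,2]<.16)&(np.hypot(P[...,0]-.503,P[...,1]-.298)<.1)
q=P[y]; print(len(q),np.round(np.percentile(q[:,2],[5,25,50,75,95,99]),4)); top=q[q[:,2]>np.percentile(q[:,2],50)-.006]
r=cv2.minAreaRect(top[:,:2].astype(np.float32)*1000); print(np.round(r[0],1),np.round(r[1],1),r[2])
A=np.c_[top[:,:2]-top[:,:2].mean(0),np.ones(len(top))]; print("tilt slope",np.round(np.linalg.lstsq(A,top[:,2],rcond=None)[0],4))
o,p0,R=pose(); print("rel TCP->foot z", np.median(top[:,2])-.04-p0[2])
a=np.radians(7.0); C=np.array([.5254,-.1103]); ex=np.array([np.cos(a),np.sin(a)]); ey=np.array([-np.sin(a),np.cos(a)])
for yb in(-.09,.17): print(yb,C-.045*ex+yb*ey)
go([*(C-.045*ex-.09*ey),.2],7)
E
```

```text
2472 [0.1259 0.1352 0.136  0.1366 0.1374 0.1442]
[462.3 308.8] [24.1 32.8] 75.95995330810547
tilt slope [ 0.0546 -0.0205  0.1364]
rel TCP->foot z -0.062357590155857484
-0.09 [ 0.49170366 -0.20511327]
0.17 [0.46001763 0.05294873]
t 4.53 p [0.5022 0.2989 0.1585] toolz [0.24  0.971 0.001] down [ 0.002  0.001 -1.   ] F [ 0.3  0.  -3.4] g 0.249 q6 [ 0.9  -0.81]
shift [ 0.111  -0.0419 -0.4917] turn -0.3649
```

View pics/w2.png

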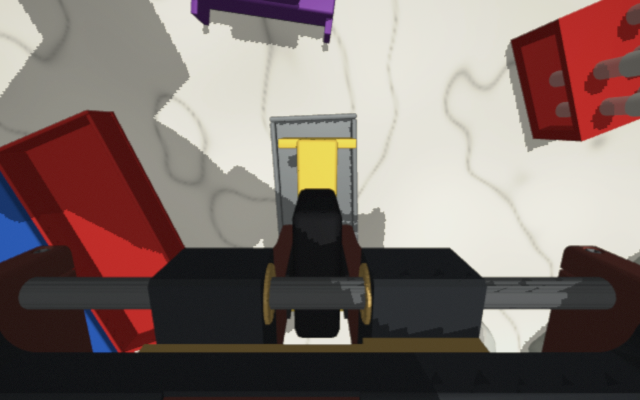

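The view shows the scraper held and clear of the holder, with the black grip between the pads (317,260) and the yellow block (317,165) square to the jaws. The foot is 62 mm below the TCP, as planned. Next I move over the board at a safe height.

Emit:
step_arm:
  commands: "0.01 -0.02 -0.03 0;0.02 -0.04 -0.085 -0.05;0.035 -0.042 -0.14 -0.1;0.05 -0.042 -0.2 -0.15;0.063 -0.042 -0.255 -0.2;0.075 -0.042 -0.31 -0.25;0.087 -0.042 -0.365 -0.3;0.1 -0.042 -0.42 -0.34"

```text
time: 5.52
eef_pos: [0.497, -0.1347, 0.1987]
tool_rot: [0.706, -0.706, -0.034, 0.035]
contact_force: [-0.3, 0.1, -2.8]
grip_width: 0.248
```

```bash
python3 - <<'E'
from h import *
a=np.load("w1.npz"); p,d=a["p"],a["d"]
go([.4917,-.2051,.12],7)
E
```

```text
t 5.53 p [ 0.497  -0.1347  0.1987] toolz [-0.098  0.995  0.001] down [-0.002  0.001 -1.   ] F [-0.3  0.1 -2.8] g 0.248 q6 [ 0.93 -1.96]
shift [-0.0121  0.0787 -0.0696] turn -0.0236
```

Emit:
step_arm:
  commands: "-0.005 0 -0.035 -0.012;-0.012 0 -0.07 -0.024;-0.012 0.03 -0.07 -0.024;-0.012 0.06 -0.07 -0.024;-0.012 0.06 -0.07 -0.024;-0.012 0.06 -0.07 -0.024"

```text
time: 6.28
eef_pos: [0.493, -0.2039, 0.1399]
tool_rot: [0.706, -0.706, -0.043, 0.043]
contact_force: [0.4, 0.8, -2.9]
grip_width: 0.25
```

```bash
python3 - <<'E'
from h import *
out=[]
for n,(l,t,r,b) in {"side":(290,140,450,300),"top":(262,120,422,240)}.items():
    c=cal(n); p,d=env.camera(n); P=cloud(n,d,c); hsv=cv2.cvtColor(p,cv2.COLOR_RGB2HSV); H,S=hsv[...,0],hsv[...,1]
    out.append(cv2.resize(p[t:b,l:r],(400,400 if n=="side" else 300)))
    y=(d>0)&(H>18)&(H<35)&(S>120)&(P[...,2]>.05)&(P[...,2]<.16)&(np.hypot(P[...,0]-.4917,P[...,1]+.205)<.1)
    q=P[y]; print(n,len(q))
    if len(q)>20:
        r=cv2.minAreaRect(q[:,:2].astype(np.float32)*1000); print(np.round(r[0],1),np.round(r[1],1),r[2],np.round(np.percentile(q[:,2],[2,50,98]),4))
        a=np.radians(7); s=(q[:,:2]-[.4917,-.2051])@[np.cos(a),np.sin(a)]
        for lo in np.arange(-.06,.06,.02):
            k=(s>=lo)&(s<lo+.02)
            if k.sum()>3: print("  s",round(lo,2),k.sum(),np.round(np.percentile(q[k,2],[3,97]),4))
im=np.zeros((400,800,3),np.uint8); im[:,:400]=out[0]; im[:300,400:]=out[1]
cv2.imwrite("pics/c2.png",im[...,::-1])
go([.4917,-.2051,.1035],7)
E
```

```text
side 448
[ 509.3 -215.3] [ 45.5 158.8] 88.3621826171875 [0.0836 0.1063 0.1272]
  s -0.06 166 [0.0834 0.1211]
  s -0.04 70 [0.0869 0.1265]
  s -0.02 46 [0.0862 0.1275]
  s 0.0 34 [0.0873 0.1309]
  s 0.02 41 [0.0849 0.1406]
  s 0.04 81 [0.0853 0.1208]
top 3
t 6.38 p [ 0.4936 -0.2041  0.1407] toolz [-0.121  0.993 -0.001] down [ 0.002 -0.001 -1.   ] F [-0.6  0.6 -2.9] g 0.25 q6 [ 0.82 -2.11]
shift [-0.0021  0.0372 -0.0008] turn -0.0007
```

View pics/c2.png

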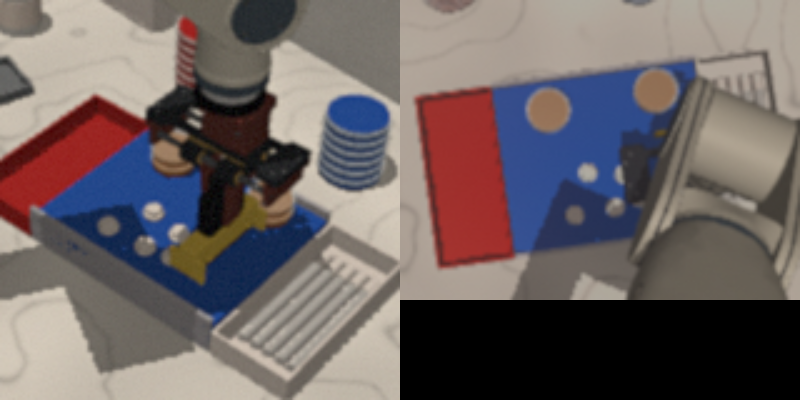

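The side view (left) shows the scraper held level, with its bottom at about 84 mm along the whole length. It is behind all the stoppers (110–178, 210–255) and clear of the dishes and rims. Lowering now.

Emit:
step_arm:
  commands: "-0.002 0.015 -0.001 0;-0.002 0.028 -0.001 0;-0.002 0.034 -0.001 0;-0.002 0.034 -0.001 0"

```text
time: 6.88
eef_pos: [0.4905, -0.2049, 0.1049]
tool_rot: [0.706, -0.706, -0.042, 0.043]
contact_force: [-0.8, -0.1, -2.7]
grip_width: 0.248
```

Emit:
step_arm:
  commands: "0 0.001 0 0;0 0.002 0 0;0 0.002 0 0"

```text
time: 7.25
eef_pos: [0.4911, -0.2052, 0.1039]
tool_rot: [-0.706, 0.706, 0.043, -0.043]
contact_force: [0.3, -0.8, -3.7]
grip_width: 0.252
```

Emit:
step_arm:
  commands: "0 0 0.01 0;0 0 0.025 0;0 0 0.042 0;0 0 0.06 0;0 0 0.078 0;0 0 0.096 0;0 0 0.112 0;0 0 0.125 0"

```text
time: 8.25
eef_pos: [0.4758, -0.0799, 0.1037]
tool_rot: [-0.706, 0.706, 0.043, -0.043]
contact_force: [-0.3, -0.3, -3.0]
grip_width: 0.248
```

```bash
python3 - <<'E'
from h import *
out=[]
for n,(l,t,r,b) in {"side":(270,150,430,310),"top":(262,120,422,240)}.items():
    p,d=env.camera(n); out.append(cv2.resize(p[t:b,l:r],(400,400 if n=="side" else 300)))
im=np.zeros((400,800,3),np.uint8); im[:,:400]=out[0]; im[:300,400:]=out[1]
cv2.imwrite("pics/c3.png",im[...,::-1])
a=np.radians(7.0); C=np.array([.5254,-.1103]); ex=np.array([np.cos(a),np.sin(a)]); ey=np.array([-np.sin(a),np.cos(a)])
go([*(C-.045*ex+.17*ey),.1038],7)
E
```

```text
t 8.35 p [ 0.4755 -0.0798  0.1036] toolz [-0.122  0.993  0.   ] down [-0.001  0.    -1.   ] F [-0.1  0.  -2.8] g 0.251 q6 [ 0.69 -1.88]
shift [ 8.000e-04 -1.000e-04  1.337e-01] turn 0.0003
```

View pics/c3.png

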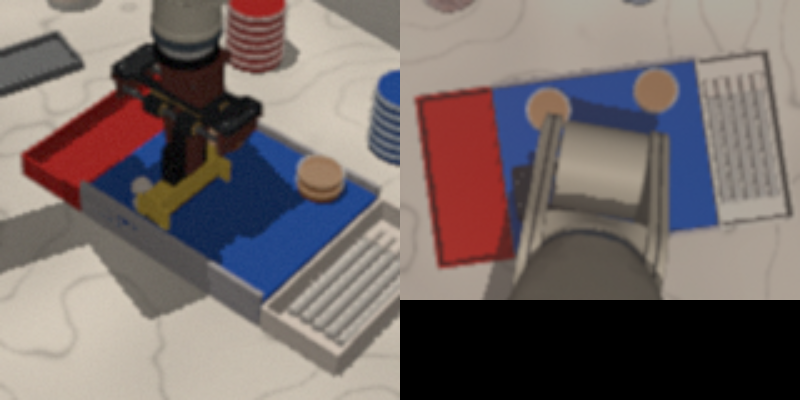

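In the side view no stopper is left behind the scraper. One shows at (140,187) ahead of it, and the others are hidden in the mouth. The dishes have not moved. I'll continue over the end.

Emit:
step_arm:
  commands: "0.001 0 0.015 0;0.001 0 0.032 0;0.001 0 0.049 0;0.001 0 0.066 0;0.001 0 0.082 0;0.001 0 0.098 0;0.001 0 0.113 0;0.001 0 0.127 0"

```text
time: 9.35
eef_pos: [0.4613, 0.0462, 0.1037]
tool_rot: [0.706, -0.706, -0.043, 0.043]
contact_force: [1.2, -0.5, -2.3]
grip_width: 0.245
```

Emit:
step_arm:
  commands: "0 0 0.008 0;0 0 0.014 0;0 0 0.014 0"

```text
time: 9.72
eef_pos: [0.4598, 0.0592, 0.1037]
tool_rot: [-0.706, 0.706, 0.043, -0.043]
contact_force: [-0.2, -0.3, -2.0]
grip_width: 0.246
```

Emit:
step_arm:
  commands: "0 -0.03 0.005 0;0 -0.07 0 0.05;0 -0.1 0.04 0.1;0 -0.1 0.1 0.2;0 -0.1 0.16 0.3;0 -0.1 0.16 0.35"

```text
time: 10.48
eef_pos: [0.4402, 0.2211, 0.2039]
tool_rot: [0.703, -0.702, 0.08, -0.08]
contact_force: [-0.3, -0.9, -3.5]
grip_width: 0.249
```

```bash
python3 - <<'E'
from h import *
out=[]
for n,(l,t,r,b) in {"side":(270,150,430,310),"top":(262,120,422,240)}.items():
    p,d=env.camera(n); out.append(cv2.resize(p[t:b,l:r],(400,400 if n=="side" else 300),interpolation=2))
    print(n,[(np.round(r["position"]).tolist(),round(r["confidence"],2)) for r in env.spot_point(n,"stopper1")])
im=np.zeros((400,800,3),np.uint8); im[:,:400]=out[0]; im[:300,400:]=out[1]
cv2.imwrite("pics/c4.png",im[...,::-1])
go([.507,.299,.165],-11.3)
E
```

```text
side [([222.0, 300.0], 0.55), ([218.0, 306.0], 0.55), ([177.0, 277.0], 0.55), ([204.0, 319.0], 0.53), ([209.0, 314.0], 0.39)]
top [([179.0, 455.0], 0.74), ([201.0, 293.0], 0.61), ([190.0, 297.0], 0.56), ([204.0, 298.0], 0.42), ([217.0, 298.0], 0.38), ([210.0, 303.0], 0.38)]
t 10.68 p [0.4404 0.2173 0.2035] toolz [ 0.226  0.974 -0.   ] down [-0. -0. -1.] F [-0.6 -0.2 -2.3] g 0.248 q6 [ 0.93 -0.91]
shift [0.0465 0.0384 0.0947] turn -0.031
```

View pics/c4.png

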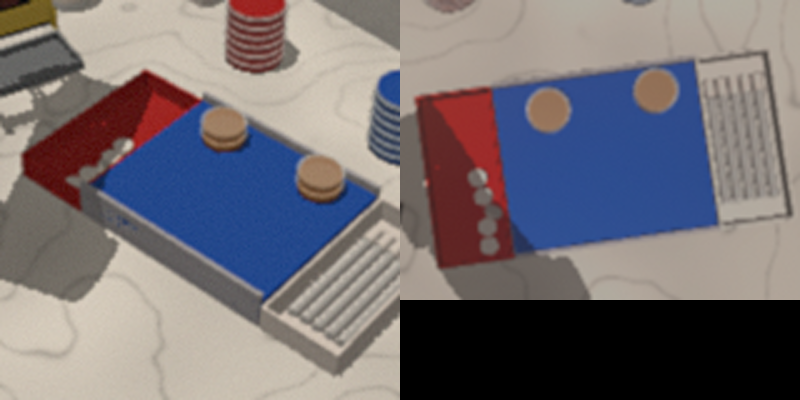

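All five stoppers are in the red tray: (478,178), (483,196), (490,212), (487,227) and (489,245) in the top crop. The board is clear apart from the two dishes. Now back to the holder.

Emit:
step_arm:
  commands: "0.02 0 0.04 -0.015;0.04 0 0.085 -0.03;0.047 0 0.095 -0.03;0.047 0.03 0.095 -0.03;0.047 0.06 0.095 -0.03;0.047 0.06 0.095 -0.03"

```text
time: 11.42
eef_pos: [0.5061, 0.2974, 0.1414]
tool_rot: [-0.702, 0.705, -0.072, 0.069]
contact_force: [-0.7, 0.4, -2.1]
grip_width: 0.253
```

```bash
python3 - <<'E'
from h import *
for n in ("top","side"):
    c=cal(n); p,d=env.camera(n); P=cloud(n,d,c)
    if n=="top":
        v,s=cv2.cvtColor(p,cv2.COLOR_RGB2HSV)[...,2],cv2.cvtColor(p,cv2.COLOR_RGB2HSV)[...,1]
        m=np.zeros(d.shape,np.uint8); m[150:232,268:316]=1; m=(m>0)&(s<90)&(P[...,2]>-.01)
        k,l,st,ce=cv2.connectedComponentsWithStats(m.astype(np.uint8)); a=np.radians(7)
        for i in range(1,k):
            if st[i,4]>8:
                q=P[l==i].mean(0); e=q[:2]-[.5254,-.1103]; print(st[i],np.round(q,3),"board y",round(float(e@[-np.sin(a),np.cos(a)]),3))
    else: cv2.imwrite("pics/c5.png",cv2.resize(p[130:210,220:340],(720,480),interpolation=2)[...,::-1])
go([.507,.299,.069],-11.3)
E
```

```text
[268 150  48   9 280] [0.635 0.08  0.017] board y 0.175
[312 157   4  14  28] [ 0.587 -0.009  0.07 ] board y 0.093
[268 163  48  69 669] [0.413 0.096 0.014] board y 0.219
[289 188  14  34 228] [0.453 0.056 0.014] board y 0.173
t 11.53 p [0.508  0.2989 0.1442] toolz [ 0.198  0.98  -0.   ] down [-0. -0. -1.] F [ 0.7  0.6 -2.6] g 0.251 q6 [ 0.88 -0.86]
shift [-0.001   0.0752 -0.0001] turn -0.0024
```

View pics/c5.png

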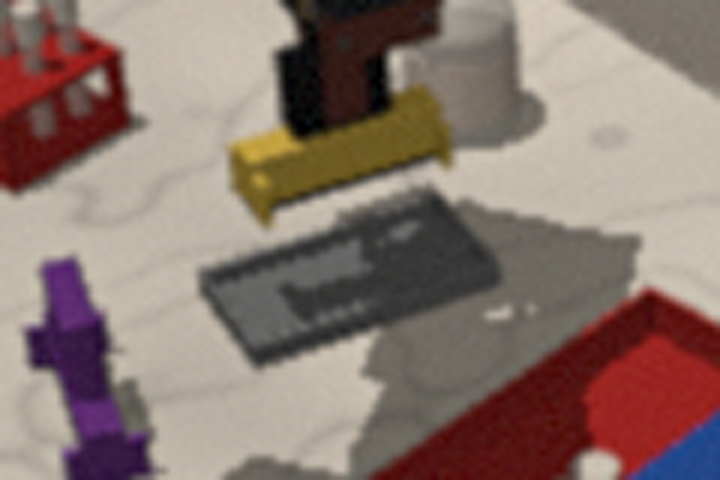

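The scraper hangs level and lined up over the empty holder. The depth readings put the stoppers at about 14 mm height, inside the tray.

Emit:
step_arm:
  commands: "-0.001 0.03 0 -0.002;-0.001 0.055 0 -0.002;-0.001 0.066 0 -0.002;-0.001 0.071 0 -0.002;-0.001 0.073 0 -0.002;-0.001 0.073 0 -0.002"

```text
time: 12.28
eef_pos: [0.5073, 0.3002, 0.0714]
tool_rot: [0.704, -0.703, 0.069, -0.07]
contact_force: [0.7, 0.0, -2.7]
grip_width: 0.247
```

Emit:
step_arm:
  commands: "0 0.001 0 0;0 0.002 0 0;0 0.002 0 0;0 0.002 0 0"

```text
time: 12.78
eef_pos: [0.5068, 0.2999, 0.0687]
tool_rot: [0.704, -0.704, 0.069, -0.069]
contact_force: [0.1, -0.3, -3.3]
grip_width: 0.25
```

Emit:
step_arm:
  commands: "0 0.0007 0 0;0 0.0014 0 0;0 0.0018 0 0;0 0.0018 0 0"

```text
time: 13.28
eef_pos: [0.5069, 0.2999, 0.0675]
tool_rot: [0.704, -0.704, 0.069, -0.069]
contact_force: [-1.6, -1.1, 5.0]
grip_width: 0.253
```

Contact: the vertical force went from −3 to +5 N, at the expected height. Releasing.

Emit:
step_arm:
  commands: "0 0 0 0;0 0 0 0;0 0 0 0;0 0 0 0;0 0 0 0;0 0 0 0;0 0 0 0;0 0 0 0"
  gripper: 100

```text
time: 14.28
eef_pos: [0.5068, 0.2999, 0.0669]
tool_rot: [-0.704, 0.704, -0.07, 0.069]
contact_force: [0.0, 0.2, 0.6]
grip_width: 0.999
```

Emit:
step_arm:
  commands: "0 -0.02 0 0;0 -0.05 0 0;0 -0.1 0 0;0 -0.15 0 0;-0.04 -0.17 0.04 0;-0.08 -0.17 0.08 0;-0.12 -0.17 0.12 0;-0.12 -0.17 0.12 0"

```text
time: 15.28
eef_pos: [0.4106, 0.4438, 0.2385]
tool_rot: [0.705, -0.703, 0.068, -0.068]
contact_force: [0.3, -0.8, -1.0]
grip_width: 0.997
```

```bash
python3 - <<'E'
from h import *
out=[]
for n,(l,t,r,b) in {"side":(220,130,440,295),"top":(195,120,425,235)}.items():
    c=cal(n); p,d=env.camera(n); P=cloud(n,d,c); out.append(cv2.resize(p[t:b,l:r],(400,300) if n=="side" else (400,200),interpolation=2))
    q=P[(d>0)&(np.hypot(P[...,0]-.507,P[...,1]-.299)<.09)&(P[...,2]<.15)]; g=q[q[:,2]>.085]
    print(n,"max z",round(float(q[:,2].max()),4),"grip centre",np.round(g.mean(0),3))
im=np.zeros((300,800,3),np.uint8); im[:,:400]=out[0]; im[:200,400:]=out[1]
cv2.imwrite("pics/c6.png",im[...,::-1]); go([.5,.3,.2])
E
```

```text
side max z 0.1038 grip centre [0.505 0.293 0.096]
top max z 0.1063 grip centre [0.508 0.3   0.098]
t 15.38 p [0.4124 0.4412 0.2378] toolz [0.194 0.981 0.   ] down [ 0.001  0.    -1.   ] F [-0.5 -0.7 -0.1] g 1.0 q6 [ 1.08 -0.58]
shift [ 0.1133  0.0379 -0.1215] turn 0
```

View pics/c6.png

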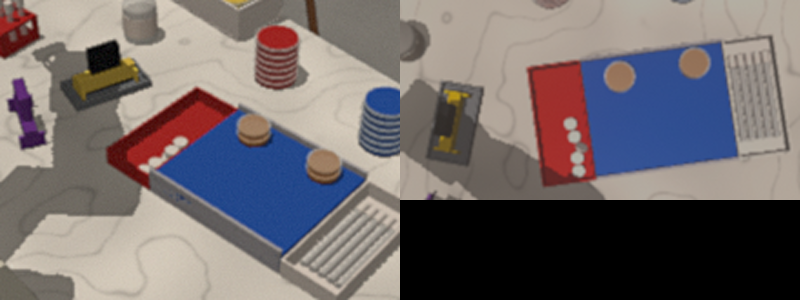

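The scraper stands upright in its holder (105,75 in the side half). Five stoppers are in the red tray, one of them tilted against the board-side wall at (581,147) in the top half. The dishes and bystanders are in place. Handing in.

```bash
python3 -c "
from h import *
print(env.finish_job())"
```

```text
the job is handed in; nothing more can be done
None
```

The job is done and handed in at about 15.4 s of the 56 s allowed. I took the yellow scraper from its holder, wiped all five stoppers into the red waste tray in one stroke, set it back in the holder and let go.

**Last checks:**
- **Scraper:** it stands upright in the holder. The grip top reads about 98 mm and its centre is (0.508, 0.300), close to the holder centre I measured at (0.507, 0.299). I lowered it until it touched the floor (about 5 N) before opening the gripper.
- **Stoppers:** all five show in the red tray and none on the board or in the tube tray. One lies tilted against the tray's board-side wall. Only the scraper touched them.
- **Everything else:** the dishes look unmoved in the pictures, though I did not measure them again. The bystanders in the last view (red stack, blue stack and bottle) look unmoved too. The spray bottle was outside that view. The forces printed after each move stayed within about 5 N.

**What disagreed:**
- The side camera put the grip centre about 7 mm off the top camera in y, probably because it sees only the near face.
- A depth fit after the lift hinted at a 3° tilt of the scraper. The next side view showed it level.
- The stopper network also gave two false hits, one by the holder and one off to the right of the board.

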